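# Show two faces of a specimen holder to the bench reader

## Task

Take the specimen holder that carries two bright metal plates and stand it on the bench with its wider plate flat against the middle of the reader's upright bracket, over the round window; keep it there for about a second. Then give the holder a quarter turn so that the narrower plate, on its end, stands flat against the bracket over the window in the same way, and leave it standing there. Leave the other two holders where they are.

Things in the scene. Friction and masses are not known exactly. Their poses are not given: they have to be found in the camera images.
- holder_grip (a point): Holder to use, 0.35 kg: dark grey block 86 x 50 x 50 mm; a 24 mm square post, flats parallel to the block's, rises from mid-top to 107 mm. Bright metal plates 8 mm thick, top 54 mm up: wide one (84 mm) on a long side, outer face 33 mm from the post's axis towards +y; narrow one (48 mm) on an end, outer face 51 mm from the axis towards +x. Other sides bare. Point: on the post (grip here), 83 mm above the underside; z up.
- reader_window (a point): Reader's round window (32 mm across), mid-width in the front face of an upright aluminium bent bracket, 110 mm wide, 56 mm tall, fixed to the bench, with a white housing 70 mm tall behind. Point: in that front face, 30 mm above the bench; x points level into the reader, away from where the holder is to stand; z up. The bench before it is free.
- bare_grip (a point): Another holder, to be left alone: the same shape and size but with no plates. The point is on its post, 83 mm above the bench.
- single_grip (a point): A third holder, to be left alone: the same, with only one plate, the wide one on a long side (+y). The point is on its post, 83 mm above the bench.
Mind the look-alikes: they are no part of the job. What is shaped like the part that bears reader_window but green or yellow is not meant.

How it is judged:
By the outcome, as a careful person would: the job done as asked, in the order asked, and still so for the second after the job is handed in, with the robot touching nothing.
It also fails if it takes over 51 s, if anything falls off the work surface, if the arm or the gripper's body presses on something with over 40 N, if the wrist force passes 120 N, or if a joint passes its speed limit or range.

## Robot

A 7-joint arm with a two-finger parallel gripper is mounted at the origin on the work surface. World frame = base frame: x ahead of the robot, y to its left, z up, the work surface at z = 0. Lengths are in m, angles in rad, forces in N, time in s.
With the tool pointing down it reaches from about 0.4 to 0.9 m from the base axis. Payload 5.6 kg.
Tool frame: the origin (TCP) lies midway between the tips of the shut fingers; the grasp point (between the pads) lies 19 mm behind it; y points along the fingers, z is the direction in which the jaws open and shut, and the axes are right-handed (so a half turn about y gives the same grasp; the last joint's range is limited). The gripper opens to 92 mm and grips with 3 to 60 N. Pads are 20 mm wide; open, the fingers measure 128 mm over their backs; the gripper's body (75 mm by 189 mm) begins 69 mm behind the grasp point.
Start: joints at [1.072, 0.468, -0.012, 1.603, 0.006, 1.071, -0.056], TCP at [0.286, -0.584, 0.192] pointing down, gripper open.
Joint ranges: [-2.53, 2.53], [-0.31, 2.02], [-1.57, 1.55], [0.28, 2.44], [-1.29, 4.43], [0.15, 1.84], [-2.92, 2.92]. Speed limits (rad/s): [2.57, 2.57, 3.14, 3.14, 3.14, 3.14, 3.14].

## Interface

Orientations are given as a 3x3 rotation matrix whose columns are the frame's x, y, z axes.
In Python, from station import env, effector, solver, viewer, workorder, search_frame, tip_of gives the robot as it stands. Calls block until the motion is done:
- env.reach(position, orientation): joint-space move of the TCP to a pose.
- env.movel(position, frame=None, rate=0.15): straight line of the TCP; frame=None keeps the orientation; rate is the mean speed in m/s.
- env.goto_joints(angles): joint-space move.
- effector.release() and effector.grasp(squeeze=None): open the fingers fully, or close them until they stop; squeeze is the grip in N (None keeps the last).
- env.pause(seconds).
- solver.inverse_kinematics(position, orientation): joint angles nearest the present ones, or None.
- env.sense(): the state.
- viewer.read_camera(name): name is "side" or "top" or "wrist"; returns (picture, depth): 384x512x3 uint8, red, green, blue; 384x512 float32, m along the optical axis (not along the pixel's ray), 0 where there is no reading.
- viewer.camera_info(name): a dict with "intrinsics" (3x3 intrinsics, pixels), "eye" and "rotation" of the camera in the world; the wrist camera has in their place "T_tool_cam" (4x4, takes a point from camera to tool coordinates, whose origin is the TCP and whose axes are the tool frame's). Camera axes: x right, y up, looking along -z (the intrinsics and any distortion apply to the point x, -y, -z); pixel columns grow to the right and rows downward; lengths in m; the calibration is good to about 2 mm. The wrist camera is an equidistant fisheye: a pixel r from the principal point sees the ray r / f radians off the axis. A picture is of the moment at which its call begins: read the wrist's pose just before it. camera_info takes no time and is no camera call.
A pose or a line that the arm cannot do raises env.PlanningError and nothing moves.
- workorder.finish_job(): hands the job in, once; it reports no verdict.
Trained networks look in the newest picture that a camera, given by its name, has taken for a name from the list of things; names that differ only in an ending like _2 or _b are one class to them, and where a whole thing is asked for, a point or a joint stands for the part that bears it (a point fixed in the world has none). Each returns a list of dicts, best first, with "score" (0 to 1); they miss things now and then, are a little off and sometimes report something else, mostly with a low value. They report only what shows in the picture. A call takes as long as a camera call. They do not tell look-alikes from the thing itself.
- search_frame(camera, name): "at" ([x, y, z] in m, in world coordinates, good to about 4 mm: the middle of the surface that is visible of it).
- tip_of(camera, name): "at" ([x, y, z] in m, in world coordinates, good to about 4 mm: a listed point, or the origin of a listed thing).
The state is a dict: "t": time; "joint_positions": joint angles; "joint_velocities": joint speeds; "tau": joint torques, N m; "ee_pos": TCP position; "tcp_rot": TCP orientation; "wrist_force": force on the tool from outside, world axes, zero at the start; "moment": the same for the moment, N m; "gripper_width": finger opening in m.
Only numpy, scipy, OpenCV 4.12 (cv2) and the standard library are available. Lean on these libraries where they do the work, as an engineer would, in place of code of your own. Each camera call takes 0.05 s, during which the arm holds its last target.

## Working session

There is one attempt and no reset: what is moved stays moved. The work goes in short steps, each a Python script; the robot and the scene stay as the last script left them, time stands still between calls to the robot, and variables do not carry over. Pictures are saved under pics/ and viewed, and the job is handed in when it is done.

```bash
ls; mkdir -p pics; python3 - <<'E'
from station import env, viewer, search_frame, tip_of
import cv2,numpy as np
for c in ["top","side"]:
    p,d=viewer.read_camera(c)
    cv2.imwrite(f"pics/{c}0.png",cv2.cvtColor(p,cv2.COLOR_RGB2BGR)); np.savez(f"{c}0.npz",p=p,d=d)
    i=viewer.camera_info(c); print(c,i)
    for n in ["holder_grip","reader_window","bare_grip","single_grip"]:
        print(n,[(np.round(r["at"],3).tolist(),round(r["score"],2)) for r in tip_of(c,n)])
s=env.sense();print(s["t"],s["ee_pos"],s["tcp_rot"],s["gripper_width"],s["wrist_force"])
E
```

```text
pics
top {'intrinsics': array([[387.85108176,   0.        , 254.71735707],
       [  0.        , 387.85108176, 183.58180853],
       [  0.        ,   0.        ,   1.        ]]), 'eye': array([ 3.60750683e-01, -4.18599316e-04,  9.86768091e-01]), 'rotation': array([[-0.02042587,  0.99650435, -0.08100532],
       [-0.9996304 , -0.02180927, -0.01622996],
       [-0.01793989,  0.08064386,  0.99658152]])}
holder_grip [([0.632, -0.092, 0.08], 0.63)]
reader_window [([0.394, 0.045, 0.026], 0.93), ([0.244, 0.251, 0.032], 0.89)]
bare_grip [([0.468, -0.107, 0.081], 0.73)]
single_grip [([0.543, -0.276, 0.089], 0.77)]
side {'intrinsics': array([[459.13263251,   0.        , 252.862924  ],
       [  0.        , 459.13263251, 181.61660976],
       [  0.        ,   0.        ,   1.        ]]), 'eye': array([0.0298204 , 0.84338925, 0.62876113]), 'rotation': array([[-0.8961502 ,  0.23794836, -0.37456028],
       [-0.44312921, -0.4351978 ,  0.78373425],
       [ 0.02348047,  0.8683222 ,  0.49544447]])}
holder_grip [([0.634, -0.093, 0.084], 0.63), ([0.572, 0.2, 0.031], 0.32)]
reader_window [([0.572, 0.198, 0.027], 0.82), ([0.39, 0.047, 0.03], 0.75), ([0.235, 0.253, 0.032], 0.7)]
bare_grip [([0.468, -0.112, 0.085], 0.62)]
single_grip [([0.544, -0.277, 0.082], 0.98)]
0.5 [ 0.28606422 -0.58364671  0.19225754] [[-8.97945426e-01 -5.75923062e-05  4.40106815e-01]
 [-4.40106817e-01  3.55854871e-05 -8.97945426e-01]
 [ 3.60533326e-05 -9.99999998e-01 -5.73005920e-05]] 0.09179327262010702 [-0.52665645  0.47088471  0.34087799]
```

View pics/top0.png

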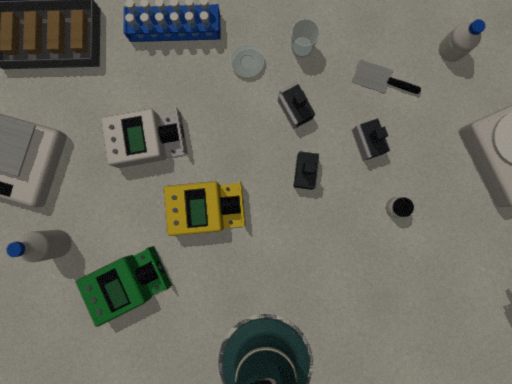

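View pics/side0.png

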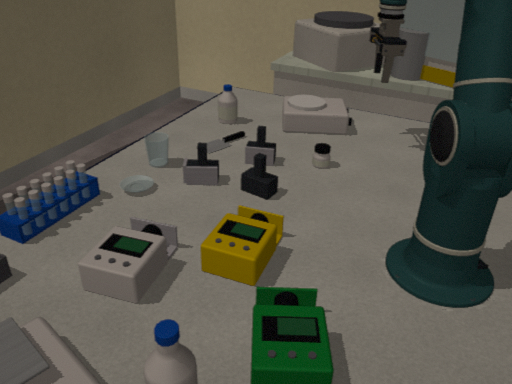

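```bash
python3 - <<'E'
import cv2,numpy as np
a=cv2.imread("pics/top0.png");b=cv2.imread("pics/side0.png")
x=cv2.resize(a[80:200,270:400],None,fx=6,fy=5,interpolation=cv2.INTER_CUBIC)[:, :780]
cv2.imwrite("pics/c1.png",cv2.resize(a[75:195,265:405],(700,600),interpolation=cv2.INTER_CUBIC))
cv2.imwrite("pics/c2.png",cv2.resize(a[95:180,90:200],(776,600),interpolation=cv2.INTER_CUBIC))
cv2.imwrite("pics/c3.png",cv2.resize(b[115:275,80:290],(787,600),interpolation=cv2.INTER_CUBIC))
E
```

```text
(no output)
```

View pics/c1.png

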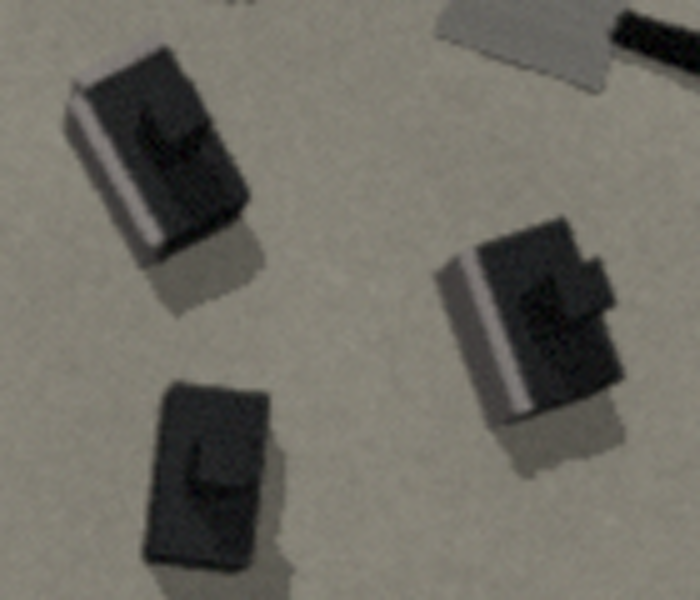

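View pics/c2.png

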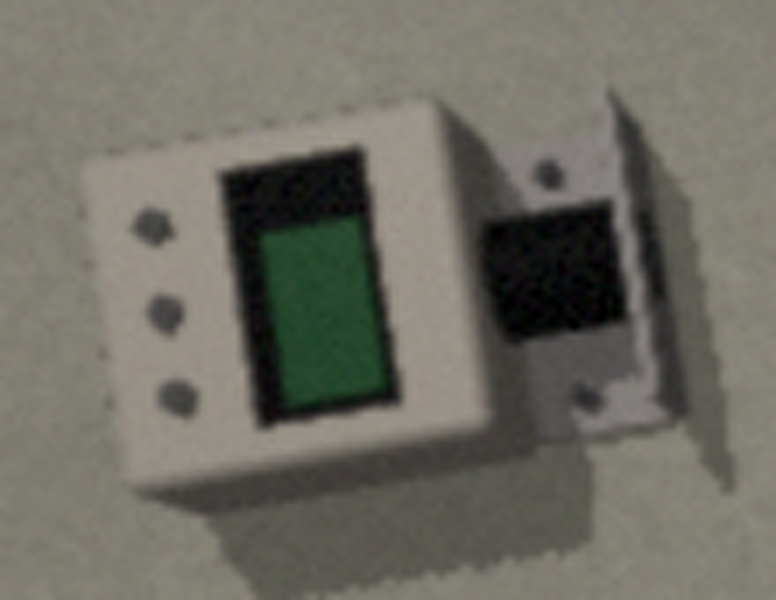

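View pics/c3.png

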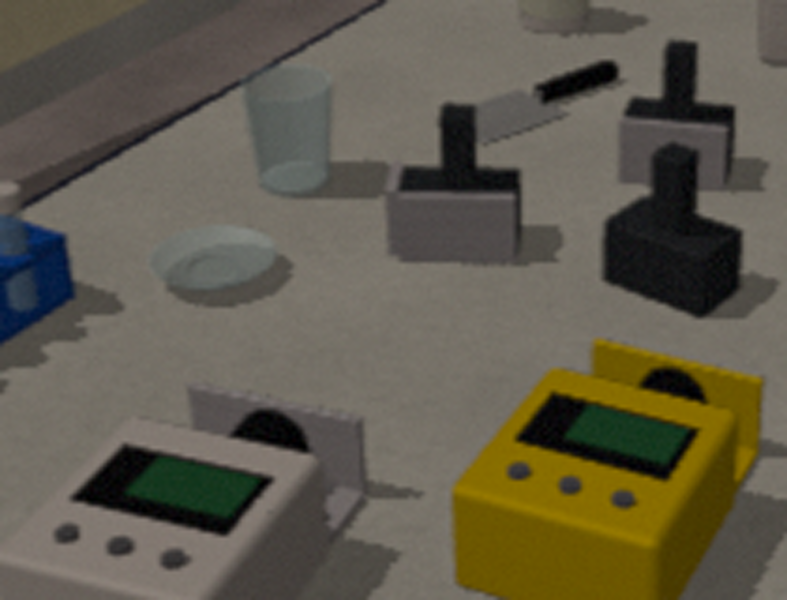

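```bash
cat > h.py <<'E'
import numpy as np,cv2
from station import env, effector, solver, viewer, workorder, search_frame, tip_of
def cloud(c,d,info=None):
    i=info or viewer.camera_info(c);K=i["intrinsics"]
    v,u=np.mgrid[:384,:512]
    P=np.stack([(u-K[0,2])/K[0,0]*d,-(v-K[1,2])/K[1,1]*d,-d],-1)
    W=P@np.array(i["rotation"]).T+np.array(i["eye"]); W[d<=0]=np.nan
    return W
E
python3 - <<'E'
from h import *
for c in ["top","side"]:
    f=np.load(c+"0.npz");W=cloud(c,f["d"]);p=f["p"].astype(int)
    # bench noise
    for nm,cx,cy,r in [("holder",.632,-.092,.075),("bare",.468,-.108,.07),("single",.543,-.276,.07)]:
        m=(np.hypot(W[...,0]-cx,W[...,1]-cy)<r)
        Q=W[m];b=Q[Q[:,2]<.01];print(c,nm,"bench z",b[:,2].mean().round(4),b[:,2].std().round(4))
        t=Q[(Q[:,2]>.044)&(Q[:,2]<.06)]
        if len(t)>10:
            r_=cv2.minAreaRect((t[:,:2]*1000).astype(np.float32));print(" blocktop",len(t),r_,t[:,2].mean())
        t=Q[(Q[:,2]>.098)];print(" posttop",len(t),np.median(t,0).round(4) if len(t) else None, cv2.minAreaRect((t[:,:2]*1000).astype(np.float32)))
    m=(np.hypot(W[...,0]-.572,W[...,1]-.2)<.16)
    Q=W[m]; 
    np.save(c+"_rd.npy",Q)
    t=Q[(Q[:,2]>.062)&(Q[:,2]<.078)];print(c,"housing",cv2.minAreaRect((t[:,:2]*1000).astype(np.float32)),len(t))
    t=Q[(Q[:,2]>.05)&(Q[:,2]<.060)];print(c,"z50-60",len(t));print((t[:60:2]*1000).round(0).tolist())
E
```

```text
top holder bench z 0.0001 0.002
 blocktop 711 ((634.2103881835938, -89.2845230102539), (94.71316528320312, 58.84668731689453), 26.345043182373047) 0.050989115673121026
 posttop 119 [ 0.6315 -0.0948  0.1067] ((632.5738525390625, -94.71527099609375), (24.604732513427734, 23.84311294555664), 29.65729522705078)
top bare bench z 0.0 0.0019
 blocktop 577 ((468.8316955566406, -111.2868881225586), (49.92133331298828, 85.97615051269531), 81.3335189819336) 0.04983019523317791
 posttop 114 [ 0.4677 -0.111   0.1068] ((468.6253662109375, -111.3327865600586), (23.77007484436035, 23.55947494506836), 80.7662353515625)
top single bench z 0.0002 0.002
 blocktop 698 ((542.6829833984375, -273.65802001953125), (85.60973358154297, 59.16287612915039), 17.204797744750977) 0.05065243267567339
 posttop 121 [ 0.5432 -0.2772  0.1066] ((543.5511474609375, -277.157958984375), (23.605815887451172, 24.1210994720459), 18.68922996520996)
top housing ((504.9879150390625, 255.01710510253906), (285.6723327636719, 143.77490234375), 40.203208923339844) 2614
top z50-60 311
[[629.0, 209.0, 57.0], [626.0, 208.0, 60.0], [628.
[... 1632 characters left out ...]
9.920902252197266) 2377
side z50-60 413
[[631.0, 207.0, 56.0], [624.0, 207.0, 58.0], [621.0, 204.0, 57.0], [626.0, 209.0, 55.0], [620.0, 210.0, 58.0], [617.0, 206.0, 57.0], [613.0, 204.0, 57.0], [609.0, 203.0, 58.0], [625.0, 211.0, 54.0], [622.0, 208.0, 54.0], [616.0, 208.0, 56.0], [612.0, 206.0, 56.0], [607.0, 206.0, 58.0], [602.0, 205.0, 58.0], [599.0, 201.0, 57.0], [625.0, 208.0, 51.0], [619.0, 208.0, 52.0], [614.0, 208.0, 54.0], [607.0, 209.0, 57.0], [605.0, 205.0, 55.0], [601.0, 203.0, 55.0], [594.0, 204.0, 58.0], [590.0, 203.0, 59.0], [586.0, 200.0, 58.0], [618.0, 210.0, 51.0], [613.0, 209.0, 52.0], [610.0, 206.0, 52.0], [605.0, 205.0, 53.0], [598.0, 207.0, 56.0], [594.0, 205.0, 56.0]]
```

```bash
python3 - <<'E'
from h import *
print(viewer.camera_info("wrist"))
for c in ["top","side"]:
    Q=np.load(c+"_rd.npy")
    for lo,hi in [(.01,.025),(.025,.04),(.04,.05),(.05,.058)]:
        t=Q[(Q[:,2]>lo)&(Q[:,2]<hi)]
        # line guess: through (.572,.198), normal n=(-.164,.986)
        n=np.array([-.164,.986]);s=(t[:,:2]-[.572,.198])@n; a=(t[:,:2]-[.572,.198])@[.986,.164]
        t=t[(abs(s)<.012)&(abs(a)<.065)]
        if len(t)<10: continue
        l=cv2.fitLine((t[:,:2]).astype(np.float32),cv2.DIST_HUBER,0,.01,.01).ravel()
        a=(t[:,:2]-[.572,.198])@[.986,.164]
        ang=np.degrees(np.arctan2(l[1],l[0])); 
        y=l[3]+(0.572-l[2])*l[1]/l[0]
        print(c,lo,hi,len(t),"ang",ang.round(2),"y at x=.572",y.round(4),"ends",np.percentile(a,[0,2,98,100]).round(4), "sd",)
    t=Q[(Q[:,2]>.066)&(Q[:,2]<.075)]
    s=(t[:,:2]-[.572,.198])@np.array([-.164,.986]); a=(t[:,:2]-[.572,.198])@[.986,.164]
    t=t[(abs(a)<.065)&(s>.02)]
    print("housing top",cv2.minAreaRect((t[:,:2]*1000).astype(np.float32)), s[s>.02].min(),a.min(),a.max())
for n in ["reader_window","holder_grip"]:
  pass
from station import solver
def R(yaw):  # tool down, jaw (z) along yaw
    z=np.array([np.cos(yaw),np.sin(yaw),0]);y=np.array([0,0,-1.]);return np.stack([np.cross(y,z),y,z],1)
th=np.radians(26.5)
for k in range(4):
    print(k,solver.inverse_kinematics([.632,-.094,.064],R(th+k*np.pi/2)))
E
```

```text
{'intrinsics': array([[297.31863964,   0.        , 253.79052047],
       [  0.        , 297.31863964, 193.39927843],
       [  0.        ,   0.        ,   1.        ]]), 'T_tool_cam': array([[-6.88771603e-04, -9.70418780e-01, -2.41426836e-01,
        -6.67167172e-02],
       [-9.68109513e-04,  2.41427427e-01, -9.70418394e-01,
        -1.92256720e-01],
       [ 9.99999294e-01, -4.34669016e-04, -1.10576001e-03,
         3.54595923e-04],
       [ 0.00000000e+00,  0.00000000e+00,  0.00000000e+00,
         1.00000000e+00]])}
top 0.01 0.025 42 ang 9.07 y at x=.572 0.1955 ends [-0.0514 -0.0512  0.0541  0.0569] sd
top 0.025 0.04 52 ang 8.81 y at x=.572 0.1955 ends [-0.0515 -0.0507  0.0538  0.0566] sd
top 0.04 0.05 62 ang 7.29 y at x=.572 0.198 ends [-0.0513 -0.051   0.0523  0.0555] sd
top 0.05 0.058 131 ang 9.11 y at x=.572 0.1987 ends [-0.0503 -0.0479  0.0554  0.0583] sd
housing top ((558.3341674804688, 304.1470642089844), (118.95559692382812, 109.78043365478516), 8.800202369689941) 0.020336325304781112 -0.15955066134129336 0.0631103128685231
side 0.01 0.025 63 ang 7.15 y at x=.572 0.2002 ends [-0.0515 -0.0514 -0.025  -0.0216] sd
side 0.025 0.04 148 ang 9.09 y at x=.572 0.2018 ends [-0.0519 -0.0507  0.0566  0.0594] sd
side 0.04 0.05 140 ang 9.08 y at x=.572 0.202 ends [-0.0513 -0.0507  0.0581  0.0587] sd
side 0.05 0.058 195 ang 8.88 y at x=.572 0.2012 ends [-0.0512 -0.0488  0.0554  0.0592] sd
housing top ((557.4122924804688, 305.0368347167969), (119.81642150878906, 107.76483154296875), 7.764338493347168) 0.020272431496095703 -0.15932527835130253 0.06284290096237706
0 [ 0.50003001  0.67986148 -0.57048212  1.69399137  0.4478377   0.9011884
  0.2099317 ]
1 [ 0.88032227  1.10773882 -1.33606614  1.66988051  1.1174686   1.31682052
  1.35820427]
2 [ 0.01442069  0.59399798  0.11052822  1.72985295 -0.08435036  0.82235355
 -2.51547363]
3 [ 0.2803584   0.61445202 -0.25459118  1.70992991  0.19585872  0.84215786
 -1.16878942]
```

```bash
cat >> h.py <<'E'
def R(yaw):
    z=np.array([np.cos(yaw),np.sin(yaw),0]);y=np.array([0,0,-1.]);return np.stack([np.cross(y,z),y,z],1)
D=np.radians
YH=D(26.5); AX=np.array([.632,-.0942])
YR=D(98.9); N=np.array([np.cos(YR),np.sin(YR)]); L=np.array([N[1],-N[0]])  # L lateral (+x-ish)
WIN=np.array([.5747,.1962])
def st(tag=""):
    s=env.sense();print(tag,"t",round(s["t"],2),"p",np.round(s["ee_pos"],4),"F",np.round(s["wrist_force"],1),"M",np.round(s["moment"],2),"w",round(s["gripper_width"],4));return s
def snap(c,fn,crop=None,sc=1):
    p,d=viewer.read_camera(c);np.savez(fn+".npz",p=p,d=d)
    q=cv2.cvtColor(p,cv2.COLOR_RGB2BGR)
    if crop: u0,u1,v0,v1=crop;q=q[v0:v1,u0:u1]
    cv2.imwrite(f"pics/{fn}.png",cv2.resize(q,None,fx=sc,fy=sc,interpolation=cv2.INTER_CUBIC));return p,d
E
python3 - <<'E'
from h import *
env.reach([AX[0],AX[1],.20],R(YH)); s=st("above"); print(s["joint_positions"].round(2))
for nm,off,y in [("wide",.033,D(8.9)),("narrow",.051,D(98.9))]:
    p=WIN-N*off; print(nm,p,solver.inverse_kinematics([*p,.064],R(y)))
s=env.sense(); snap("wrist","w1")
print(tip_of("wrist","holder_grip"))
E
```

```text
above t 2.65 p [ 0.6317 -0.0962  0.1998] F [ 0.5  0.3 -0.9] M [ 0.01 -0.11 -0.02] w 0.0917
[ 0.52  0.52 -0.59  1.59  0.31  1.12  0.31]
wide [0.57980544 0.16359732] [ 0.05528433  0.61248479 -0.51772172  1.79048232  0.39126363  0.84214524
 -0.49354835]
narrow [0.58259023 0.14581405] [ 0.26777722  0.69928223 -0.78615057  1.78338392  0.60969834  0.91973245
  0.93953094]
[{'at': [0.6292, -0.0932, 0.0779], 'score': 0.76}]
```

View pics/w1.png

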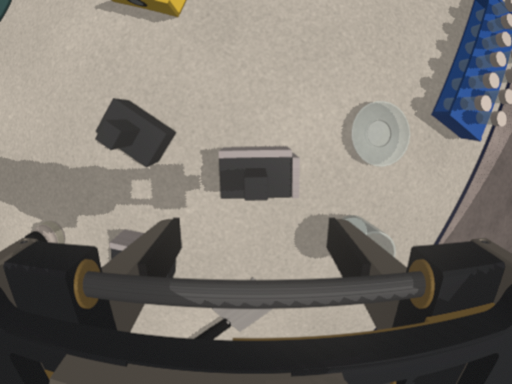

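The wrist view shows the chosen holder at (256,175). Its wide plate is along the image-top side and its narrow plate is on the right end at (294,172). Look-alikes:
- Bare holder at (135,130) in the wrist view, and (306,170) in the top view.
- Single-plate holder at (372,138) in the top view.
- Yellow and green readers at (205,208) and (125,288) in the top view.

The target holder is at (296,105) in the top view, and the close crop confirmed two plates.

```bash
python3 - <<'E'
from h import *
st("pre")
env.movel([AX[0],AX[1],.064],R(YH),rate=.12); st("down")
effector.grasp(30); s=st("grip"); print(s["tcp_rot"][:,2])
z0=s["ee_pos"][2]
env.movel([*s["ee_pos"][:2],z0+.09],rate=.15); st("lift")
snap("wrist","w2");snap("side","s2",(130,330,60,200),3.5)
E
```

```text
pre t 2.75 p [ 0.6318 -0.0957  0.1999] F [-0.6  0.3 -0.5] M [-0.05 -0.08  0.02] w 0.092
down t 4.03 p [ 0.6327 -0.0942  0.0649] F [ 0.2  0.6 -0.1] M [-0.   -0.16  0.04] w 0.0919
grip t 5.07 p [ 0.6321 -0.0942  0.0639] F [ 1.4 -0.3 -0.6] M [-0.02 -0.27  0.03] w 0.0243
[8.94915953e-01 4.46234692e-01 1.92036360e-04]
lift t 5.82 p [ 0.6312 -0.0944  0.1529] F [-1.3  0.3 -3.5] M [-0.01 -0.09  0.01] w 0.0238
```

View pics/w2.png

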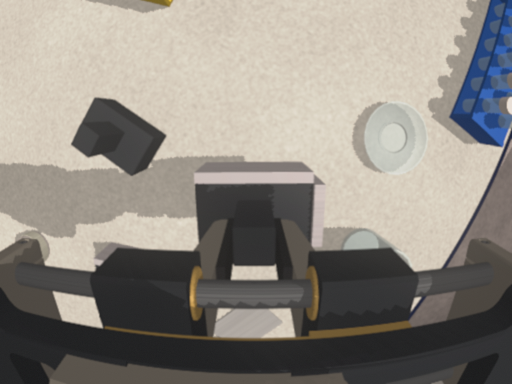

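View pics/s2.png

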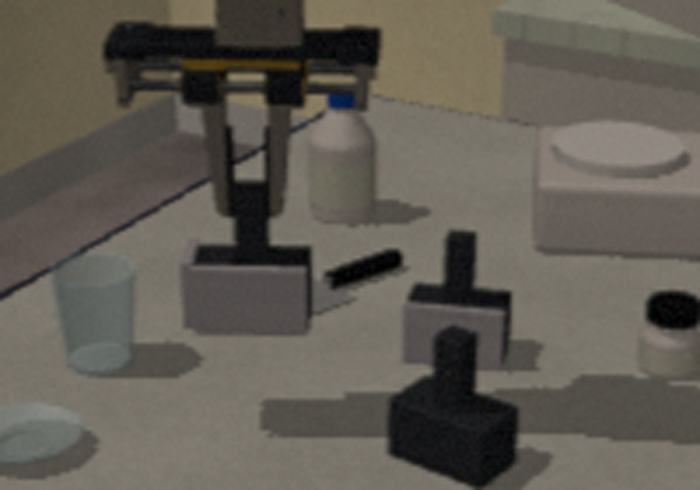

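Held squarely and level with both plates visible: the wide plate at (255,175) and the narrow one at (318,212) in the wrist view. Next I move it to the reader.

```bash
cat >> h.py <<'E'
def press(p0,yaw,z,maxd,thr=6,step=.002):
    f0=env.sense()["wrist_force"][:2]@N
    d=0
    while d<maxd:
        d+=step; q=p0+N*d
        env.movel([*q,z],R(yaw),rate=.03)
        s=env.sense(); f=s["wrist_force"][:2]@N-f0
        e=(s["ee_pos"][:2]-p0)@N
        print("d",round(d,4),"act",round(e,4),"f",round(f,1))
        if f<-thr: break
    return d,s
E
python3 - <<'E'
from h import *
yaw=D(8.9)
p=WIN-N*(.033+.03)
env.reach([*p,.150],R(yaw)); st("carried")
snap("top","t3",(100,330,60,200),3.4)
env.movel([*p,.0655],R(yaw),rate=.1); st("low")
p2=WIN-N*(.033+.008)
env.movel([*p2,.0650],R(yaw),rate=.05); st("near")
d,s=press(p2,yaw,.0650,.016)
st("contact"); e=(WIN-s["ee_pos"][:2]); print("normal",e@N,"lat",e@L)
snap("top","t4",(100,330,60,200),3.4)
E
```

```text
carried t 6.84 p [0.5849 0.1322 0.1495] F [-0.1 -0.8 -3.1] M [-0.09 -0.11 -0.01] w 0.0236
low t 7.88 p [0.585  0.1343 0.0661] F [ 0.  -0.3 -3.2] M [-0.05 -0.08 -0.03] w 0.0237
near t 8.47 p [0.581  0.1559 0.065 ] F [ 0.3  0.  -2.8] M [-0.06 -0.05  0.02] w 0.0238
d 0.002 act 0.0019 f 0.9
d 0.004 act 0.0042 f 0.0
d 0.006 act 0.0062 f -0.5
d 0.008 act 0.0082 f -0.0
d 0.01 act 0.0091 f -2.3
d 0.012 act 0.0094 f -6.1
contact t 9.97 p [0.5796 0.165  0.065 ] F [ 0.7 -6.1 -2.5] M [-1.59 -0.26 -0.02] w 0.0234
normal 0.031617981550013934 lat -1.653295820593595e-05
```

View pics/t4.png

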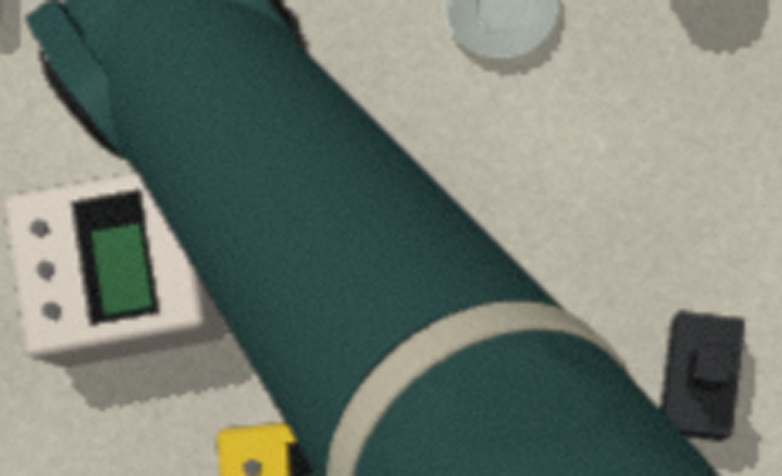

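Firm contact (6 N) at the expected spot. In the top view the arm hides the contact area and only the housing shows at (100,265), so I'll check with the wrist and side views after setting the holder down and letting go.

```bash
python3 - <<'E'
from h import *
yaw=D(8.9)
p2=WIN-N*(.033+.008)
q=p2+N*.0105
env.movel([*q,.0630],R(yaw),rate=.03); st("down")
snap("wrist","w5"); snap("side","s5",(80,290,100,275),3.4)
effector.release(); st("released")
snap("wrist","w6"); snap("side","s6",(80,290,100,275),3.4)
E
```

```text
down t 10.28 p [0.5801 0.1648 0.064 ] F [-2.2 -4.3  4.3] M [-1.33  0.2   0.02] w 0.0237
released t 11.46 p [0.5794 0.1661 0.063 ] F [-0.3 -0.7 -0.2] M [ 0.05 -0.11 -0.02] w 0.092
```

View pics/w6.png

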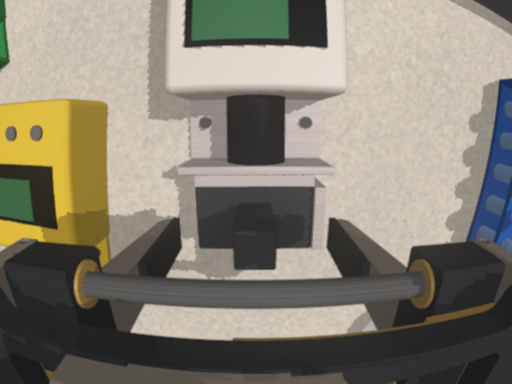

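View pics/s6.png

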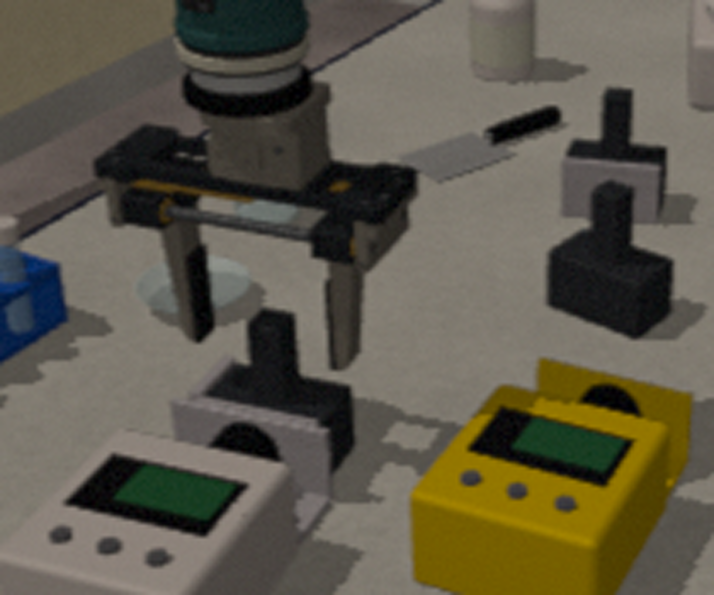

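```bash
python3 - <<'E'
import cv2
a=cv2.imread("pics/w6.png");cv2.imwrite("pics/w6c.png",cv2.resize(a[140:260,170:345],(787,540),interpolation=cv2.INTER_CUBIC))
E
```

```text
(no output)
```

View pics/w6c.png

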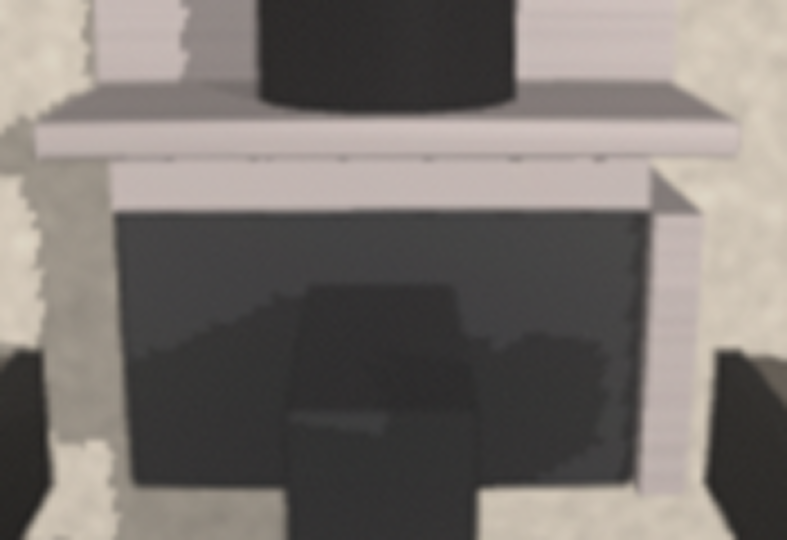

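The wide plate is flush and parallel to the bracket, centred within about 1 mm: plate columns 195–315 against bracket columns 179–333 in the wrist view. I'll hold it there, press lightly as well, then turn the holder.

```bash
python3 - <<'E'
from h import *
env.pause(1.3)
effector.grasp(30); s=st("regrip")
p0=s["ee_pos"][:2].copy()
d,s=press(p0,D(8.9),.0635,.008,thr=4,step=.001)
env.pause(1.2); st("held"); snap("wrist","w7")
pc=env.sense()["ee_pos"][:2]
q=pc-N*.035
env.movel([*q,.0645],R(D(8.9)),rate=.08)
env.movel([*(WIN-N*.085),.085],R(D(8.9)),rate=.12)
st("back")
W2=WIN+L*.0012
env.reach([*(W2-N*.085),.085],R(D(98.9))); s=st("turned"); print(s["joint_positions"].round(2))
snap("wrist","w8")
E
python3 - <<'E'
import cv2
a=cv2.imread("pics/w7.png");cv2.imwrite("pics/w7c.png",cv2.resize(a[140:260,170:345],(787,540),interpolation=cv2.INTER_CUBIC))
E
```

```text
regrip t 13.89 p [0.5795 0.166  0.063 ] F [ 0.5 -0.1 -0.2] M [-0.04 -0.17  0.01] w 0.0237
d 0.001 act 0.0005 f -0.8
d 0.002 act 0.0007 f -4.4
held t 15.59 p [0.5791 0.1667 0.0632] F [ 1.4 -4.7 -3.7] M [-1.43 -0.24  0.1 ] w 0.0237
back t 16.63 p [0.5882 0.1123 0.0854] F [ 0.5  0.8 -2.6] M [ 0.02 -0.1   0.01] w 0.0238
turned t 17.87 p [0.5888 0.1127 0.0847] F [ 0.2 -0.2 -3. ] M [ 0.09 -0.14  0.01] w 0.0238
[ 0.38  0.7  -0.88  1.77  0.64  0.98  0.97]
```

View pics/w7c.png

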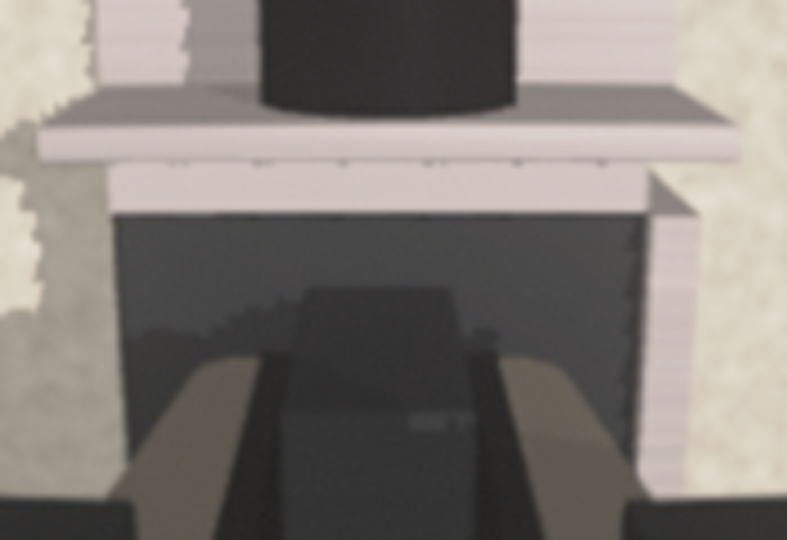

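View pics/w8.png

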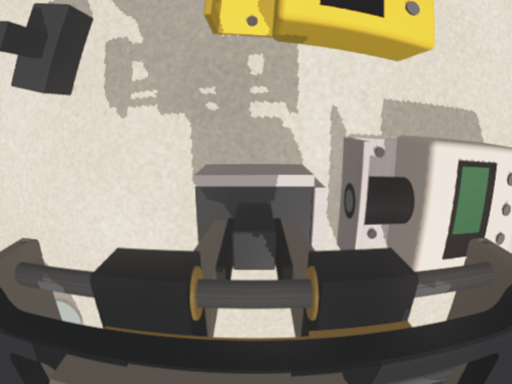

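```bash
python3 - <<'E'
from h import *
yaw=D(98.9)
W2=WIN+L*.0012
env.movel([*(W2-N*.063),.0650],R(yaw),rate=.1); st("low")
p2=W2-N*.058
d,s=press(p2,yaw,.0650,.016,thr=4,step=.0015)
e=(W2-s["ee_pos"][:2]); print("normal",e@N,"lat",e@L)
snap("wrist","w9")
E
python3 - <<'E'
import cv2
a=cv2.imread("pics/w9.png");cv2.imwrite("pics/w9c.png",cv2.resize(a[100:270,180:400],(776,600),interpolation=cv2.INTER_CUBIC))
E
```

```text
low t 18.37 p [0.5853 0.1347 0.0647] F [-0.5  0.2 -2.9] M [ 0.03 -0.16 -0.02] w 0.0237
d 0.0015 act 0.0016 f 0.3
d 0.003 act 0.003 f -0.3
d 0.0045 act 0.0047 f 0.3
d 0.006 act 0.0062 f -0.5
d 0.0075 act 0.0075 f -0.8
d 0.009 act 0.0076 f -3.6
d 0.0105 act 0.0077 f -7.2
normal 0.05026874762125546 lat -0.00011819020562887041
```

View pics/w9c.png

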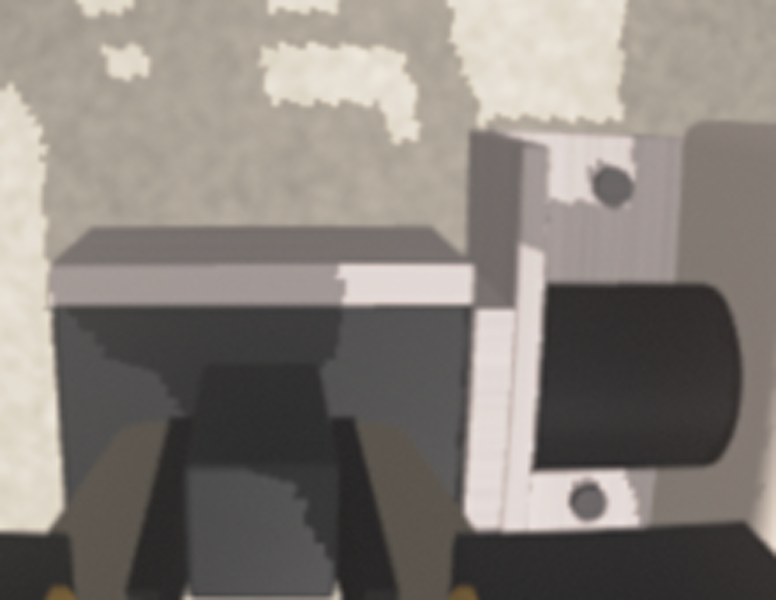

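```bash
cat >> h.py <<'E'
def wray(u,v,z,s):
    i=viewer.camera_info("wrist");K=i["intrinsics"];T=np.array(i["T_tool_cam"])
    x=(u-K[0,2])/K[0,0];y=(v-K[1,2])/K[1,1];r=np.hypot(x,y)
    d=np.array([np.sin(r)*x/r,-np.sin(r)*y/r,-np.cos(r)])
    Rt=np.array(s["tcp_rot"]);o=Rt@T[:3,3]+s["ee_pos"];w=Rt@T[:3,:3]@d
    return o+w*(z-o[2])/w[2]
E
python3 - <<'E'
from h import *
s=env.sense();k=776/220
W2=WIN+L*.0012
for nm,cx,cy,z in [("bracket corner",520,147,.056),("plate L",50,263,.055),("plate R",474,263,.055),("wide inner L",50,305,.055),("wide inner R",474,305,.055),("postback",205,365,.108),("postback2",320,365,.108),("bk top back",547,147,.056),("bracket bottom",470,131,.001)]:
    q=wray(180+cx/k,100+cy/k,z,s)[:2]-W2; print(nm,"N",round(q@N*1000,1),"L",round(q@L*1000,1))
E
```

```text
bracket corner N -0.4 L -54.6
plate L N -92.8 L -31.3
plate R N -8.6 L -31.3
wide inner L N -93.2 L -22.7
wide inner R N -8.3 L -22.8
postback N -59.0 L -25.4
postback2 N -41.9 L -25.5
bk top back N 5.1 L -54.8
bracket bottom N 0.3 L -54.7
```

The contact distances and the wrist-image geometry both put the holder about 1.3 mm off-centre toward +L. I'll back off slightly, correct that, press, set it down and release.

```bash
python3 - <<'E'
from h import *
yaw=D(98.9)
W3=WIN-L*.0001
env.movel([*(W3-N*.0545),.0655],R(yaw),rate=.04); st("backed")
p2=W3-N*.0535
d,s=press(p2,yaw,.0648,.012,thr=4,step=.0015)
q=p2+N*(d-.0005)
env.movel([*q,.0630],R(yaw),rate=.03); st("down")
effector.release(); s=st("released")
snap("wrist","w10")
env.movel([*s["ee_pos"][:2],.20],rate=.15); s=st("up"); snap("wrist","w11"); np.savez("s11.npz",p=s["ee_pos"],R=s["tcp_rot"])
E
python3 - <<'E'
import cv2
a=cv2.imread("pics/w10.png");cv2.imwrite("pics/w10c.png",cv2.resize(a[100:270,180:400],(776,600),interpolation=cv2.INTER_CUBIC))
E
```

```text
backed t 20.61 p [0.5829 0.1431 0.0656] F [-0.  -0.9 -3.5] M [ 0.1  -0.16  0.02] w 0.0235
d 0.0015 act 0.0024 f 0.8
d 0.003 act 0.003 f 1.1
d 0.0045 act 0.0031 f -4.4
down t 21.61 p [0.5827 0.1465 0.063 ] F [ 1.6 -5.3 -1.4] M [-1.3  -0.43  0.03] w 0.0238
released t 22.69 p [0.5823 0.1473 0.063 ] F [-0.2  0.  -0.4] M [ 0.06 -0.17  0.04] w 0.0921
up t 23.81 p [0.5817 0.1468 0.199 ] F [-0.3 -0.2  0.4] M [ 0.08 -0.14  0.05] w 0.092
```

View pics/w10c.png

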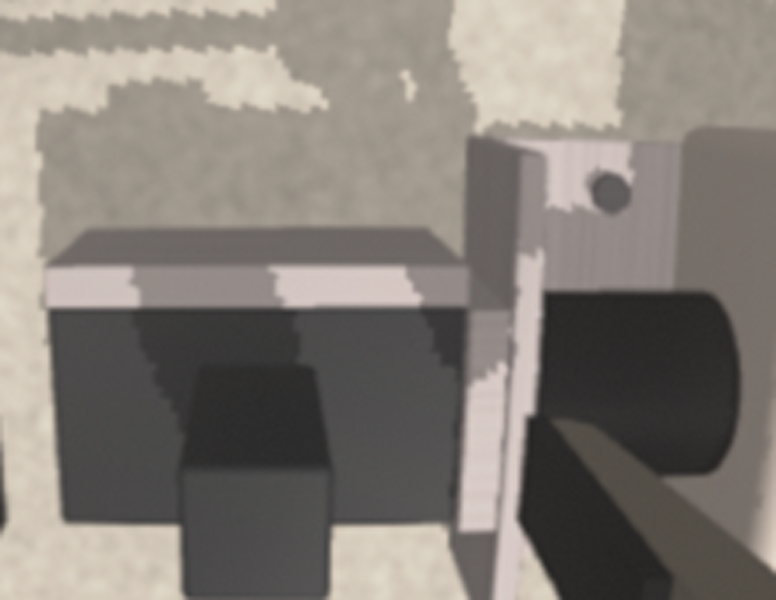

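View pics/w11.png

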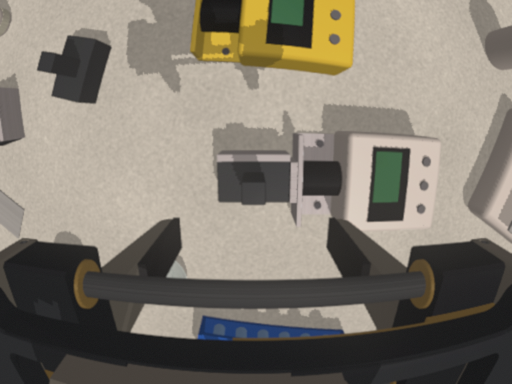

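The narrow plate (columns ~290–297 in w11) meets the bracket, which spans rows 132–225, centred near row 178. I'll clear the arm and make a last check from above.

```bash
python3 - <<'E'
from h import *
env.reach([.45,-.35,.28],R(D(60))); st("away")
p,d=snap("top","t12",(90,410,60,200),2.4); 
q=cv2.cvtColor(p,cv2.COLOR_RGB2BGR);cv2.imwrite("pics/t12c.png",cv2.resize(q[95:180,130:240],(776,600),interpolation=cv2.INTER_CUBIC))
W=cloud("top",d)
Q=W[np.hypot(W[...,0]-.583,W[...,1]-.146)<.075]
s=(Q[:,:2]-WIN)@N
t=Q[(Q[:,2]>.044)&(Q[:,2]<.06)&(s<-.006)];print(cv2.minAreaRect((t[:,:2]*1000).astype(np.float32)))
t=Q[Q[:,2]>.098];c=np.array(cv2.minAreaRect((t[:,:2]*1000).astype(np.float32))[0])/1000;print("post",c,(c-WIN)@N,(c-WIN)@L, np.median(t[:,2]))
snap("side","s12",(80,290,100,275),3.4)
E
```

```text
away t 25.74 p [ 0.4508 -0.3486  0.2799] F [ 0.3 -0.3  0.1] M [ 0.02 -0.12 -0.03] w 0.0914
((580.5546264648438, 146.20306396484375), (58.93328857421875, 88.2797622680664), 8.360740661621094)
post [0.58459119 0.14593459] -0.0511904813798331 0.0019955136262265268 0.10649427335603395
```

View pics/t12c.png

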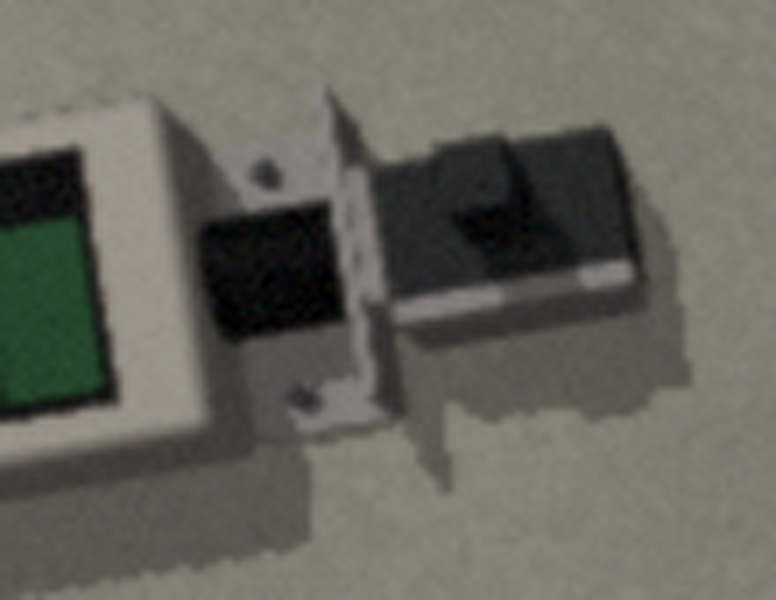

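View pics/s12.png

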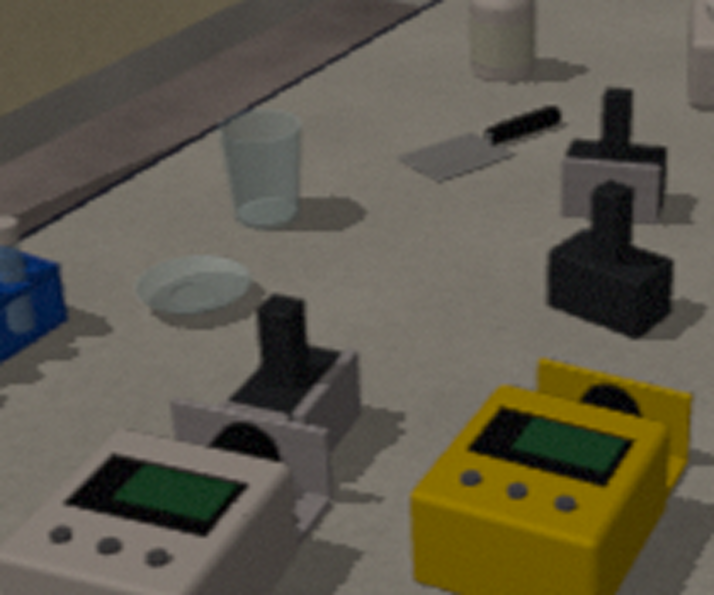

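View pics/t12.png

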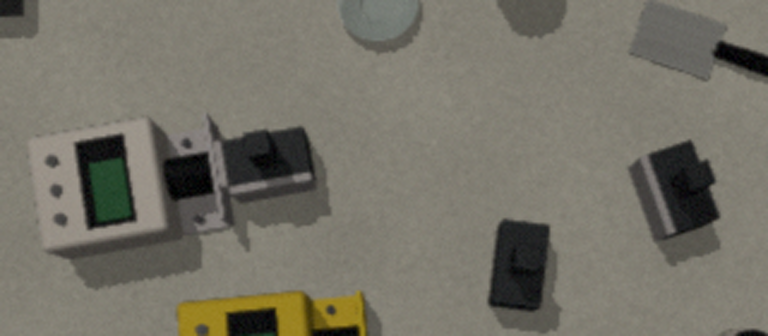

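```bash
python3 -c "
from h import *
print(workorder.finish_job()); st()"
```

```text
the job is handed in; nothing more can be done
None
the job is handed in; nothing more can be done
```

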